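# Close the spice station: stack the trays stepwise and turn the sign

## Robot

A 6-joint arm with a two-finger parallel gripper is mounted at the origin on the work surface. World frame = base frame: x ahead of the robot, y to its left, z up, the work surface at z = 0. Lengths are in m, angles in rad, forces in N, time in s.
With the tool pointing down it reaches from about 0.425 to 0.95 m from the base axis. Payload 3.5 kg.
Tool frame: the origin (TCP) lies between the finger pads; the fingertips stand 25 mm ahead of it and the grasp point (between the pads) lies 6 mm ahead of it (ctrl.finger_overhang is the distance from the TCP to the fingertips, in m); x points along the fingers, y is the direction in which the jaws open and shut, and the axes are right-handed (so a half turn about x gives the same grasp; the last joint's range is limited). The gripper opens to 85 mm and grips with 20 to 120 N. Pads are 22 mm wide; open, the fingers measure 114 mm over their backs; the gripper's body (76 mm by 85 mm) begins 54 mm behind the grasp point. The pads swing forward as they close: fully open they stand 13 mm farther back than shut.
Start: joints at [1.153, 0.286, 1.577, -0, 1.279, -0.15], TCP at [0.179, 0.651, 0.256] pointing down, gripper open.
Joint ranges: [-2.77, 2.77], [-0.9, 2.22], [0.21, 2.48], [-1.53, 4.67], [0.24, 2.81], [-2.84, 2.84]. Speed limits (rad/s): [2.79, 2.79, 3.14, 3.14, 3.14, 3.14].

## Interface

Orientations are given as a unit quaternion [x, y, z, w].
In Python, from plant import ctrl gives the robot as it stands.
- The arm moves only by the tool play_rows, never from a script. Its argument "targets" is a list of rows, each an object with "delta_pos": the shift along the world's x, y, z normalised to -1 to 1, where 1 is 1000 mm, a list of three; "delta_rot": the turn, a rotation vector about the world's x, y, z normalised to -1 to 1, where 1 is pi rad, a list of three; "claw": the finger opening in mm, from 0 to 85.4. In form: [{"delta_pos": [tx, ty, tz], "delta_rot": [wx, wy, wz], "claw": claw}, ...]. A call has 1 to 20 rows; each row is the pose to reach, as a shift and turn from the pose measured when the call began, turning the shorter way round; what a row does not reach only later rows make up. A row lasts 1/12 s, in which the tool goes at most 41.7 mm and 7.16 degrees, less where a joint would pass 70% of its speed; a pose out of reach is approached as far as the arm can. A call with a number of a shift or a turn outside -1 to 1 is refused whole. A call with a gripper value outside its range is refused whole. The fingers move at their own pace and stop on an object; "newtons" is the grip in N (left out, the last holds). Time passes only in rows, so rows that repeat a pose let the fingers close. It gives the time, the measured TCP pose, the force and the opening at its end, in the units of the state.
- ctrl.get_state(): the state, without advancing time (a new reading comes with each control period).
- ctrl.read_camera(name): name is "side" or "top"; returns the picture (400x640x3 uint8, blue, green, red); there is no depth.
- ctrl.calibration(name): a dict with "fx", "fy", "cx", "cy" (pixels), "k1" (the pictures are not rectified: a ray, as slopes to the right and down, at radius r is drawn at 1 + k1 r^2 times it, then the intrinsics apply), "camera_from_world" (4x4, takes a point from world to camera coordinates). Camera axes: x right, y down, z forward; pixel columns grow to the right and rows downward; lengths in m; the calibration is good to about 2 mm. A picture is of the moment at which its call begins. calibration takes no time and is no camera call.
- ctrl.sign_off(): hands the job in, once; it reports no verdict.
The state is a dict: "time": time; "qpos": joint angles; "dq": joint speeds; "joint_efforts": joint torques, N m; "eef_pos": TCP position; "tcp_rot": TCP orientation; "contact_force": force on the tool from outside, world axes, zero at the start; "wrist_torque": the same for the moment, N m; "opening": opening from 0.0 (shut) to 1.0 (fully open).
Only numpy, scipy, OpenCV 4.12 (cv2) and the standard library are available. Lean on these libraries where they do the work, as an engineer would, in place of code of your own. Each camera call takes 0.05 s, during which the arm holds its last target. There are 200 camera calls.

## Task

Close the spice station: gently stack the blue tray on the steel tray on the cutting board, shifted lengthwise by about 30 mm to whichever end is free so that it rests on the steel tray's lip, and then the yellow tray on the blue one, shifted back by the same amount so that it sits straight above the steel tray. With both trays out of its way, spin the pivoted sign half a turn so that its red face looks to the side where the green one did, square with its foot, and let go. Leave the steel tray, grinder, dish, funnel and pestle where they stand.

Things in the scene. Friction and masses are not known exactly. Their poses are not given: they have to be found in the camera images.
- sign (a joint): Turning angle of the sign panel about its upright pivot, rad, counter-clockwise seen from above. 0: green face (white disc) squarely to the foot's +x side, away from the robot; half a turn either way (+3.14 or -3.14): red face (white bar) squarely there. Starts within 0.25 of 0; stops at +3.7 and -3.7. Stiff pivot (about 0.04 N m): it stays where it is left.
- sign_top (a point): Middle of the sign panel's top edge, on the pivot axis, 115 mm above the table. The panel is an upright plate 160 mm wide (along this point's y), 90 mm high (25 to 115 mm above the table) and 10 mm thick (along its x); these axes turn with the panel. Green face on its +x side, red on its -x side. It can be pinched across its thickness at the top edge. Its ends sweep a circle of 80 mm radius, in which the blue and yellow trays stand at the start, one on each side.
- sign_stand: Fixed dark steel foot of the sign, 50 x 130 x 8 mm; origin under its centre on the table, below the pivot; its long side is along its y. Never moves during the work.
- blue_tray_mid (a point): Centre, half-way up, of the blue open tray: 130 mm long (x), 56 mm wide (y), 36 mm high (z), about 0.18 kg, 4 mm walls and a flat inward lip 10 mm wide all round the top, flush with the outside. Same at both ends. Starts upright on the table, beside the sign. Grip it across its 56 mm width.
- yellow_tray_mid (a point): Centre, half-way up, of the yellow open tray, same shape and size as the blue one. Starts upright on the table, on the other side of the sign.
- steel_tray_mid (a point): Centre, half-way up, of the bare-metal tray, same shape and size (130 x, 56 y, 36 mm z). Stands loose on the cutting board: the bottom of the stack.
- board: Fixed wooden cutting board 400 (x) x 250 (y) x 20 mm; origin at the centre of its underside on the table.
- grinder: Steel spice grinder, upright cylinder 80 mm across and 150 mm high (with a black button on top), on the board off one end of the steel tray, too close for a tray shifted that way; origin at the centre of its underside.
- dish: White ceramic dish 100 mm across and 28 mm high, on the board off the other end of the steel tray; low enough for a shifted tray to pass above it. Origin at the centre of its underside.
- funnel: Orange plastic funnel standing mouth down, 100 mm across, 105 mm high, off one end of the sign, just outside its sweep; origin at the centre of its underside.
- pestle: Wooden pestle standing upright, 52 mm across, 130 mm high, off the other end of the sign, just outside its sweep; origin at the centre of its underside.

How it is judged:
On the way, in this order (a step that is already met when the one before it is completed fails the run):
1. the blue tray rests on the steel tray, shifted lengthwise (y of blue_tray_mid in the frame of steel_tray_mid between -0.008 and 0.008 m and z of blue_tray_mid in the frame of steel_tray_mid between 0.031 and 0.041 m and angle between the x axis of blue_tray_mid and the x axis of steel_tray_mid, either way round below 0.14 rad and angle between blue_tray_mid's own z axis and vertical below 0.08 rad and (x of blue_tray_mid in the frame of steel_tray_mid between 0.02 and 0.042 m or x of blue_tray_mid in the frame of steel_tray_mid between -0.042 and -0.02 m)), for 0.2 s.
2. the yellow tray rests on the blue tray, straight above the steel tray (all of step 1 and y of yellow_tray_mid in the frame of steel_tray_mid between -0.008 and 0.008 m and z of yellow_tray_mid in the frame of steel_tray_mid between 0.067 and 0.077 m and angle between the x axis of yellow_tray_mid and the x axis of steel_tray_mid, either way round below 0.14 rad and angle between yellow_tray_mid's own z axis and vertical below 0.08 rad and x of yellow_tray_mid in the frame of steel_tray_mid between -0.012 and 0.012 m), for 0.2 s.
3. the sign is turned half a turn, its red face where the green one was ((value of joint sign between 2.9416 and 3.3416 rad or value of joint sign between -3.3416 and -2.9416 rad)), for 0.2 s.
At the end, for the whole second after the job is handed in: Blue tray flat on the steel one, shifted 20-42 mm lengthwise; yellow flat on blue, within 12 mm of straight above the steel one; both within 8 mm sideways and 0.14 rad; sign half a turn from 0 within 0.2 rad; steel tray moved under 20 mm, bystanders under 25 mm; all let go (all of step 2 and (value of joint sign between 2.9416 and 3.3416 rad or value of joint sign between -3.3416 and -2.9416 rad) and distance of steel_tray_mid from where it was at the start of the episode below 0.02 m and distance of each of grinder, dish, funnel, pestle from where it was at the start of the episode below 0.025 m); the robot touches nothing.
It fails at once if the grinder is tipped or pushed more than 25 mm (distance of grinder from where it was at the start of the episode above 0.025 m or angle between grinder's own z axis and vertical above 0.3 rad).
It fails at once if the dish is tipped or pushed more than 25 mm (distance of dish from where it was at the start of the episode above 0.025 m or angle between dish's own z axis and vertical above 0.3 rad).
It fails at once if the funnel is tipped or pushed more than 25 mm (distance of funnel from where it was at the start of the episode above 0.025 m or angle between funnel's own z axis and vertical above 0.3 rad).
It fails at once if the pestle is tipped or pushed more than 25 mm (distance of pestle from where it was at the start of the episode above 0.025 m or angle between pestle's own z axis and vertical above 0.3 rad).
It fails at once if a tray is dropped or slammed onto the stack (over 80 N) (contact force between blue_tray and steel_tray above 80 N or contact force between yellow_tray and blue_tray above 80 N).
It also fails if it takes over 72 s, if anything falls off the work surface, if the arm or the gripper's body presses on something with over 40 N, if the wrist force passes 120 N, or if a joint passes its speed limit or range.

## Working session

There is one attempt and no reset: what is moved stays moved. The work goes in short steps, Python scripts to look and compute and a tool call to move; the robot and the scene stay as the last step left them, time stands still between calls to the robot, and variables do not carry over. Pictures are saved under pics/ and viewed, about 8 in all and at most 12, crops included, and the job is handed in when it is done.

Besides the shell and the picture viewer there is one more tool, called after "Request:" as name(argument=value, ...), one argument or row to a line, values as JSON. play_rows: Moves the arm, as the interface text tells. Its arguments: {"type":"object","properties":{"targets":{"type":"array"},"newtons":{"type":"number"}},"required":["targets"]}

```bash
mkdir -p pics
cat > h.py <<'E'
import numpy as np, cv2
from plant import ctrl
def ray(cam,uv):
    c=ctrl.calibration(cam); M=np.array(c["camera_from_world"])
    d=np.array([(uv[0]-c["cx"])/c["fx"],(uv[1]-c["cy"])/c["fy"]]); s=d.copy()
    for _ in range(20): s=d/(1+c["k1"]*(s@s))
    R=M[:3,:3]; return -R.T@M[:3,3], R.T@np.array([s[0],s[1],1])
def onz(cam,uv,z):
    o,d=ray(cam,uv); return o+d*(z-o[2])/d[2]
def proj(cam,p):
    c=ctrl.calibration(cam); M=np.array(c["camera_from_world"])
    q=M[:3,:3]@np.array(p)+M[:3,3]; s=q[:2]/q[2]; s=s*(1+c["k1"]*(s@s))
    return np.array([s[0]*c["fx"]+c["cx"],s[1]*c["fy"]+c["cy"]])
E
python3 - <<'E'
from h import *
for n in("top","side"):
    cv2.imwrite(f"pics/{n}0.png",ctrl.read_camera(n))
    o,d=ray(n,(320,200)); print(n,o.round(3),d.round(3),{k:v for k,v in ctrl.calibration(n).items() if k!="camera_from_world"})
print(ctrl.get_state())
E
```

```text
top [0.502 0.007 0.964] [ 0.054 -0.011 -0.999] {'fx': 384.9964897029638, 'fy': 384.9964897029638, 'cx': 317.45021375605364, 'cy': 200.86510049469481, 'k1': 0.014551785216151827}
side [ 0.062 -0.501  0.557] [ 0.608  0.585 -0.537] {'fx': 383.90293779125483, 'fy': 383.90293779125483, 'cx': 312.4287066148922, 'cy': 202.43144193989778, 'k1': -6.26957876154061e-05}
{'time': 0.1, 'qpos': array([ 1.15301692e+00,  2.87148732e-01,  1.57800916e+00,  1.30665866e-06,
        1.27860118e+00, -1.49999061e-01]), 'dq': array([-0.00137895, -0.00229549, -0.00384829,  0.000277  , -0.00163355,
       -0.00124498]), 'joint_efforts': array([-1.79578510e-04, -4.07301164e+01, -2.93697435e+01, -1.96848518e-04,
        3.43443025e-03, -2.47999407e-05]), 'eef_pos': array([0.17835188, 0.65046041, 0.25504927]), 'tcp_rot': array([ 0.09365695,  0.70099277, -0.09512727,  0.70056285]), 'contact_force': array([ 0.05270058, -0.4529454 , -0.31774669]), 'wrist_torque': array([-0.0282999 , -0.01773037,  0.03485637]), 'opening': 1.0029842728993095}
```

View pics/top0.png

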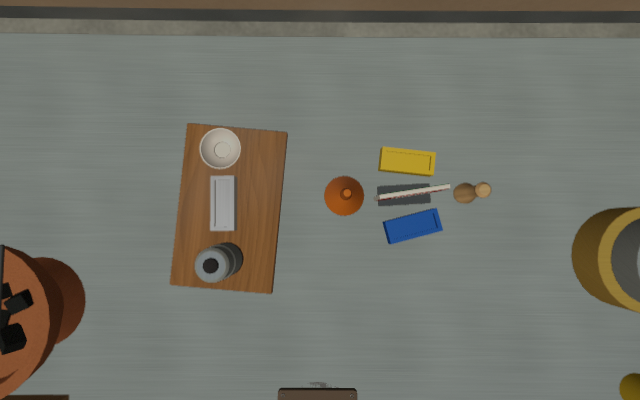

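View pics/side0.png

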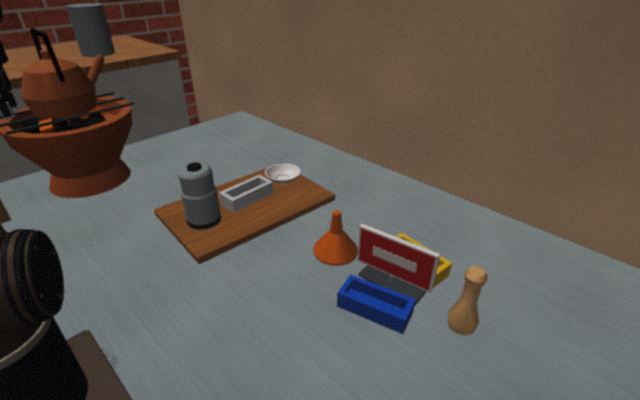

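```bash
cat >> h.py <<'E'
def rect(cam,mask,z):
    cs,_=cv2.findContours(mask,cv2.RETR_EXTERNAL,cv2.CHAIN_APPROX_NONE); c=max(cs,key=cv2.contourArea)
    P=np.array([onz(cam,p,z)[:2] for p in c[:,0,:].astype(float)])
    return P,cv2.minAreaRect((P*1000).astype(np.float32))
def fit(P,r,L=.130,W=.056,pin=True,nad=(.502,.007),half=.0012):
    # angle of the long axis; pin the edges away from the nadir, size L x W
    b=cv2.boxPoints(r)/1000.; e=b[1]-b[0]; f=b[2]-b[1]
    u=e if np.linalg.norm(e)>np.linalg.norm(f) else f
    u=u/np.linalg.norm(u); u=u*(1 if u[np.argmax(abs(u))]>0 else -1); v=np.array([-u[1],u[0]]); c=np.zeros(2); size=[]
    for a,S in((u,L),(v,W)):
        lo,hi=np.percentile(P@a,[1,99]); lo-=half; hi+=half; size.append(hi-lo); n=np.array(nad)@a
        m=(lo+hi)/2
        if pin and hi-lo>S: m = hi-S/2 if m>n else lo+S/2
        c=c+m*a
    return c,np.arctan2(u[1],u[0]),size
def masks(im):
    h=cv2.cvtColor(im,cv2.COLOR_BGR2HSV)
    b=cv2.inRange(h,(105,130,40),(130,255,255)); y=cv2.inRange(h,(20,140,80),(32,255,255))
    return h,b,y
def box(m,x0,x1,y0,y1):
    o=np.zeros_like(m); o[y0:y1,x0:x1]=m[y0:y1,x0:x1]; return o
E
cat > m1.py <<'E'
from h import *
im=cv2.imread("pics/top0.png"); h,b,y=masks(im)
b=box(b,370,450,200,250); y=box(y,370,450,140,180)
st=cv2.inRange(h,(0,0,130),(180,60,255)); st=box(st,203,242,171,237)
foot=box(cv2.inRange(h,(0,0,0),(180,255,85)),370,440,178,212)
vis=im.copy()
def draw(cs,z,c,a,L,W,n="top"):
    R=np.array([[np.cos(a),-np.sin(a)],[np.sin(a),np.cos(a)]])
for n,m,z,L,W in(("blue",b,.036,.13,.056),("yellow",y,.036,.13,.056),("steel",st,.056,.13,.056),("foot",foot,.008,.13,.05)):
    P,r=rect("top",m,z); c,a,s=fit(P,r,L,W); print(n,c.round(4),round(a,3),np.round(s,4),m.sum()//255)
    R=np.array([[np.cos(a),-np.sin(a)],[np.sin(a),np.cos(a)]])
    q=[proj("top",[*(c+R@np.array([i*L/2,j*W/2])),z]) for i,j in((1,1),(1,-1),(-1,-1),(-1,1))]
    q=((np.array(q)+.5)*4).astype(int)
    if n=="blue": vis=cv2.resize(im,None,fx=4,fy=4,interpolation=cv2.INTER_NEAREST)
    cv2.polylines(vis,[q],True,(0,0,255) if n!="foot" else (0,255,0),1)
for uv in((377,197),(450,186)): print("sign end",onz("top",uv,.115).round(4))
out=np.hstack([vis[560:1000,1480:1960],vis[660:1100,800:1000]]); cv2.imwrite("pics/ov.png",out)
E
python3 m1.py
```

```text
blue [ 0.4905 -0.2298] 1.835 [0.1366 0.0583] 1302
yellow [ 0.6497 -0.217 ] 1.467 [0.1365 0.0618] 1344
steel [0.5447 0.2287] 0.017 [0.1323 0.0566] 1270
foot [ 0.5529 -0.2133] 1.697 [0.1315 0.0242] 690
sign end [ 0.5548 -0.129   0.115 ]
sign end [ 0.5801 -0.2905  0.115 ]
```

View pics/ov.png

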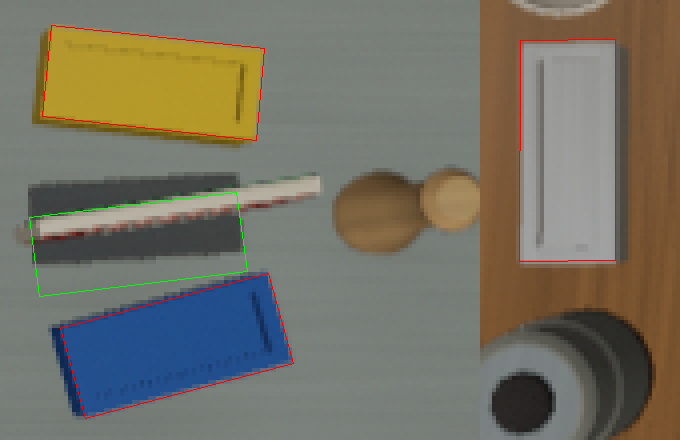

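```bash
cat > m2.py <<'E'
from h import *
from scipy.spatial.transform import Rotation as Ro
f=np.array([onz("top",p,.008) for p in((377,186.7),(429.5,183.7),(430.2,202),(377.5,206))]); print("foot",f.mean(0),f.round(4).tolist())
e=(f[0]+f[3]-f[1]-f[2]); print("foot yaw",np.arctan2(-e[0],e[1]))
im=cv2.imread("pics/top0.png"); h=cv2.cvtColor(im,cv2.COLOR_BGR2HSV)
m=box(cv2.inRange(h,(0,0,150),(180,60,255)),370,460,180,204); P,r=rect("top",m,.115); print("strip",fit(P,r,.16,.01,False))
for n,uv,z in(("grinder top",(211,265.5),.15),("funnel top",(347,194),.105),("pestle top",(484,190),.13),("dish",(220,149),.028)): print(n,onz("top",uv,z).round(3))
R=Ro.from_quat(ctrl.get_state()["tcp_rot"]).as_matrix(); print(R.round(3)); print("jaw yaw",np.arctan2(R[1,1],R[0,1]),ctrl.finger_overhang)
E
python3 m2.py
```

```text
foot [ 0.5678825  -0.21215529  0.008     ] [[0.5872, -0.1461, 0.008], [0.5954, -0.277, 0.008], [0.5498, -0.2783, 0.008], [0.5391, -0.1472, 0.008]]
foot yaw 0.07204695073335805
strip (array([ 0.56827262, -0.21199121]), np.float32(1.7342478), [np.float64(0.1571984388417792), np.float64(0.01194546036426214)])
grinder top [0.407 0.225 0.15 ]
funnel top [ 0.562 -0.063  0.105]
pestle top [ 0.57  -0.359  0.13 ]
dish [0.676 0.241 0.028]
[[-0.001  0.265  0.964]
 [-0.002  0.964 -0.265]
 [-1.    -0.002 -0.   ]]
jaw yaw 1.3030159558974628 0.025
```

Request:
play_rows(
  targets=[
    {"delta_pos": [0.372, -0.4, 0], "delta_rot": [0, 0, -0.166], "claw": 75},
    {"delta_pos": [0.372, -0.4, 0], "delta_rot": [0, 0, -0.166], "claw": 75},
    {"delta_pos": [0.372, -0.4, 0], "delta_rot": [0, 0, -0.166], "claw": 75},
    {"delta_pos": [0.372, -0.4, 0], "delta_rot": [0, 0, -0.166], "claw": 75},
    {"delta_pos": [0.372, -0.4, 0], "delta_rot": [0, 0, -0.166], "claw": 75},
    {"delta_pos": [0.372, -0.4, 0], "delta_rot": [0, 0, -0.166], "claw": 75},
    {"delta_pos": [0.372, -0.4, 0], "delta_rot": [0, 0, -0.166], "claw": 75},
    {"delta_pos": [0.372, -0.4, 0], "delta_rot": [0, 0, -0.166], "claw": 75},
    {"delta_pos": [0.372, -0.4, 0], "delta_rot": [0, 0, -0.166], "claw": 75},
    {"delta_pos": [0.372, -0.4, 0], "delta_rot": [0, 0, -0.166], "claw": 75},
    {"delta_pos": [0.372, -0.4, 0], "delta_rot": [0, 0, -0.166], "claw": 75},
    {"delta_pos": [0.372, -0.4, 0], "delta_rot": [0, 0, -0.166], "claw": 75},
    {"delta_pos": [0.312, -0.88, 0], "delta_rot": [0, 0, -0.331], "claw": 75},
    {"delta_pos": [0.312, -0.88, 0], "delta_rot": [0, 0, -0.331], "claw": 75},
    {"delta_pos": [0.312, -0.88, 0], "delta_rot": [0, 0, -0.331], "claw": 75},
    {"delta_pos": [0.312, -0.88, 0], "delta_rot": [0, 0, -0.331], "claw": 75},
    {"delta_pos": [0.312, -0.88, 0], "delta_rot": [0, 0, -0.331], "claw": 75},
    {"delta_pos": [0.312, -0.88, 0], "delta_rot": [0, 0, -0.331], "claw": 75},
    {"delta_pos": [0.312, -0.88, 0], "delta_rot": [0, 0, -0.331], "claw": 75},
    {"delta_pos": [0.312, -0.88, 0], "delta_rot": [0, 0, -0.331], "claw": 75},
  ],
)

```text
time: 1.77
eef_pos: [0.4995, -0.0501, 0.2548]
tcp_rot: [0.43, 0.562, -0.431, 0.561]
contact_force: [0.1, -0.6, 0.5]
opening: 0.877
```

Request:
play_rows(
  targets=[
    {"delta_pos": [-0.009, -0.18, 0], "delta_rot": [0, 0, 0], "claw": 75},
    {"delta_pos": [-0.009, -0.18, 0], "delta_rot": [0, 0, 0], "claw": 75},
    {"delta_pos": [-0.009, -0.18, 0], "delta_rot": [0, 0, 0], "claw": 75},
    {"delta_pos": [-0.009, -0.18, 0], "delta_rot": [0, 0, 0], "claw": 75},
    {"delta_pos": [-0.009, -0.18, 0], "delta_rot": [0, 0, 0], "claw": 75},
    {"delta_pos": [-0.009, -0.18, -0.04], "delta_rot": [0, 0, 0], "claw": 75},
    {"delta_pos": [-0.009, -0.18, -0.08], "delta_rot": [0, 0, 0], "claw": 75},
    {"delta_pos": [-0.009, -0.18, -0.12], "delta_rot": [0, 0, 0], "claw": 75},
    {"delta_pos": [-0.009, -0.18, -0.155], "delta_rot": [0, 0, 0], "claw": 75},
    {"delta_pos": [-0.009, -0.18, -0.155], "delta_rot": [0, 0, 0], "claw": 75},
    {"delta_pos": [-0.009, -0.18, -0.155], "delta_rot": [0, 0, 0], "claw": 75},
  ],
)

```text
time: 2.68
eef_pos: [0.4891, -0.2287, 0.0977]
tcp_rot: [0.429, 0.564, -0.431, 0.559]
contact_force: [0.1, 0.9, 1.0]
opening: 0.877
```

Run:
```python
from h import *
a=ctrl.read_camera("side"); s=ctrl.get_state(); print(s["eef_pos"],s["tcp_rot"])
cv2.imwrite("pics/s1.png",cv2.resize(a[170:360,280:500],None,fx=3,fy=3))
```

```text
[ 0.49093252 -0.23000738  0.10047902] [ 0.42941748  0.56204987 -0.43046243  0.56071621]
```

View pics/s1.png

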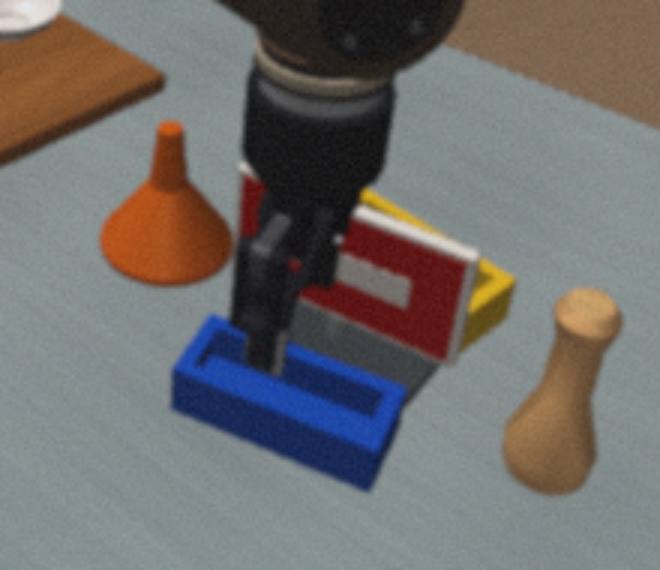

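Request:
play_rows(
  targets=[
    {"delta_pos": [0, 0, -0.03], "delta_rot": [0, 0, 0], "claw": 75},
    {"delta_pos": [0, 0, -0.05], "delta_rot": [0, 0, 0], "claw": 75},
    {"delta_pos": [0, 0, -0.062], "delta_rot": [0, 0, 0], "claw": 75},
    {"delta_pos": [0, 0, -0.07], "delta_rot": [0, 0, 0], "claw": 75},
    {"delta_pos": [0, 0, -0.07], "delta_rot": [0, 0, 0], "claw": 75},
  ],
)

```text
time: 3.15
eef_pos: [0.4913, -0.2301, 0.0308]
tcp_rot: [0.429, 0.562, -0.43, 0.561]
contact_force: [-0.2, 0.0, -0.3]
opening: 0.877
```

Request:
play_rows(
  targets=[
    {"delta_pos": [0, 0, 0], "delta_rot": [0, 0, 0], "claw": 60},
    {"delta_pos": [0, 0, 0], "delta_rot": [0, 0, 0], "claw": 50},
    {"delta_pos": [0, 0, 0], "delta_rot": [0, 0, 0], "claw": 48},
    {"delta_pos": [0, 0, 0], "delta_rot": [0, 0, 0], "claw": 45},
    {"delta_pos": [0, 0, 0], "delta_rot": [0, 0, 0], "claw": 45},
    {"delta_pos": [0, 0, 0], "delta_rot": [0, 0, 0], "claw": 45},
  ],
  newtons=40,
)

```text
time: 3.65
eef_pos: [0.4926, -0.231, 0.0327]
tcp_rot: [0.429, 0.561, -0.43, 0.562]
contact_force: [-0.2, 0.1, 6.0]
opening: 0.65
```

Request:
play_rows(
  targets=[
    {"delta_pos": [0, 0, 0.02], "delta_rot": [0, 0, 0], "claw": 45},
    {"delta_pos": [0, 0, 0.05], "delta_rot": [0, 0, 0], "claw": 45},
    {"delta_pos": [0, 0, 0.09], "delta_rot": [0, 0, 0], "claw": 45},
    {"delta_pos": [0, 0, 0.13], "delta_rot": [0, 0, 0], "claw": 45},
    {"delta_pos": [0, 0, 0.17], "delta_rot": [0, 0, 0], "claw": 45},
    {"delta_pos": [0.006, 0.03, 0.18], "delta_rot": [0, 0, 0.03], "claw": 45},
    {"delta_pos": [0.012, 0.065, 0.18], "delta_rot": [0, 0, 0.065], "claw": 45},
    {"delta_pos": [0.019, 0.105, 0.18], "delta_rot": [0, 0, 0.1], "claw": 45},
    {"delta_pos": [0.026, 0.143, 0.18], "delta_rot": [0, 0, 0.135], "claw": 45},
    {"delta_pos": [0.033, 0.181, 0.18], "delta_rot": [0, 0, 0.17], "claw": 45},
    {"delta_pos": [0.04, 0.219, 0.18], "delta_rot": [0, 0, 0.205], "claw": 45},
    {"delta_pos": [0.047, 0.257, 0.18], "delta_rot": [0, 0, 0.24], "claw": 45},
    {"delta_pos": [0.054, 0.295, 0.18], "delta_rot": [0, 0, 0.275], "claw": 45},
    {"delta_pos": [0.061, 0.333, 0.18], "delta_rot": [0, 0, 0.31], "claw": 45},
    {"delta_pos": [0.068, 0.371, 0.18], "delta_rot": [0, 0, 0.345], "claw": 45},
    {"delta_pos": [0.075, 0.405, 0.18], "delta_rot": [0, 0, 0.38], "claw": 45},
    {"delta_pos": [0.08, 0.435, 0.18], "delta_rot": [0, 0, 0.405], "claw": 45},
    {"delta_pos": [0.083, 0.459, 0.18], "delta_rot": [0, 0, 0.4214], "claw": 45},
    {"delta_pos": [0.083, 0.459, 0.18], "delta_rot": [0, 0, 0.4214], "claw": 45},
    {"delta_pos": [0.083, 0.459, 0.18], "delta_rot": [0, 0, 0.4214], "claw": 45},
  ],
)

```text
time: 5.32
eef_pos: [0.5748, 0.229, 0.2117]
tcp_rot: [-0.007, 0.707, 0.006, 0.707]
contact_force: [0.2, -0.5, -1.6]
opening: 0.648
```

```bash
cat > m3.py <<'E'
from h import *
import sys
from scipy.spatial.transform import Rotation as Ro
n=sys.argv[1]
a=ctrl.read_camera("side"); t=ctrl.read_camera("top")
S=[ctrl.get_state()]
R=Ro.from_quat(S[0]["tcp_rot"]).as_matrix()
print(S[0]["time"],S[0]["eef_pos"].round(4),"yaw",np.arctan2(R[1,1],R[0,1]).round(4),"x",R[:,0].round(4),S[0]["contact_force"].round(1),S[0]["opening"])
cv2.imwrite(f"pics/t_{n}.png",t); cv2.imwrite(f"pics/s_{n}.png",a)
x0,x1,y0,y1=map(int,sys.argv[2:6]); u0,u1,v0,v1=map(int,sys.argv[6:10])
A=cv2.resize(a[y0:y1,x0:x1],(400,400)); B=cv2.resize(t[v0:v1,u0:u1],(400,400)); cv2.imwrite(f"pics/c_{n}.png",np.hstack([A,B]))
E
python3 m3.py blue1 150 350 50 250 170 290 110 230
```

```text
5.4167 [0.5751 0.2273 0.2119] yaw 1.587 x [ 7.e-04 -6.e-04 -1.e+00] [ 0.2 -0.1 -1.7] 0.6487718945342852
```

View pics/c_blue1.png

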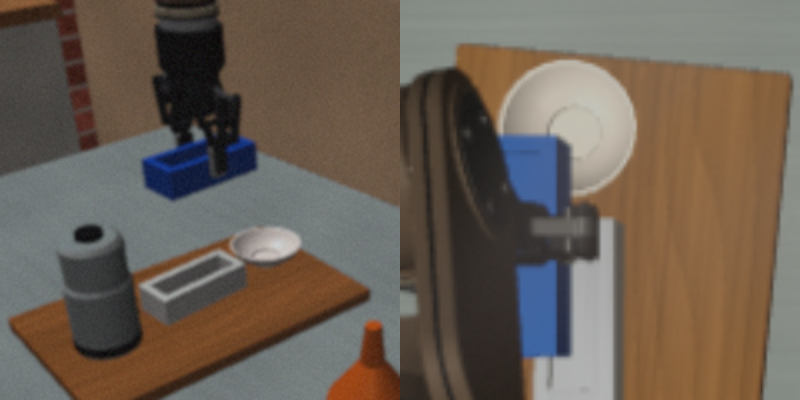

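Request:
play_rows(
  targets=[
    {"delta_pos": [0, 0.001, -0.03], "delta_rot": [0, 0, 0], "claw": 45},
    {"delta_pos": [0, 0.001, -0.06], "delta_rot": [0, 0, 0], "claw": 45},
    {"delta_pos": [0, 0.001, -0.085], "delta_rot": [0, 0, 0], "claw": 45},
    {"delta_pos": [0, 0.001, -0.1], "delta_rot": [0, 0, 0], "claw": 45},
    {"delta_pos": [0, 0.001, -0.108], "delta_rot": [0, 0, 0], "claw": 45},
    {"delta_pos": [0, 0.001, -0.114], "delta_rot": [0, 0, 0], "claw": 45},
    {"delta_pos": [0, 0.001, -0.117], "delta_rot": [0, 0, 0], "claw": 45},
    {"delta_pos": [0, 0.001, -0.117], "delta_rot": [0, 0, 0], "claw": 45},
  ],
)

```text
time: 6.08
eef_pos: [0.5755, 0.2279, 0.0954]
tcp_rot: [-0.006, 0.707, 0.005, 0.708]
contact_force: [-0.3, 0.2, -1.4]
opening: 0.645
```

Request:
play_rows(
  targets=[
    {"delta_pos": [0, 0, -0.002], "delta_rot": [0, 0, 0], "claw": 45},
    {"delta_pos": [0, 0, -0.003], "delta_rot": [0, 0, 0], "claw": 45},
    {"delta_pos": [0, 0, -0.004], "delta_rot": [0, 0, 0], "claw": 45},
    {"delta_pos": [0, 0, -0.005], "delta_rot": [0, 0, 0], "claw": 45},
  ],
)

```text
time: 6.42
eef_pos: [0.5759, 0.2281, 0.0911]
tcp_rot: [-0.006, 0.706, 0.005, 0.708]
contact_force: [0.8, 0.3, -1.7]
opening: 0.649
```

Request:
play_rows(
  targets=[
    {"delta_pos": [0, 0, -0.001], "delta_rot": [0, 0, 0], "claw": 45},
    {"delta_pos": [0, 0, -0.002], "delta_rot": [0, 0, 0], "claw": 45},
  ],
)

```text
time: 6.58
eef_pos: [0.5761, 0.2282, 0.0893]
tcp_rot: [-0.006, 0.706, 0.006, 0.708]
contact_force: [-0.4, -0.2, -2.0]
opening: 0.649
```

Request:
play_rows(
  targets=[
    {"delta_pos": [0, 0, -0.001], "delta_rot": [0, 0, 0], "claw": 45},
    {"delta_pos": [0, 0, -0.001], "delta_rot": [0, 0, 0], "claw": 45},
  ],
)

```text
time: 6.75
eef_pos: [0.5762, 0.2282, 0.0887]
tcp_rot: [-0.006, 0.706, 0.006, 0.708]
contact_force: [-1.7, -0.9, 1.7]
opening: 0.646
```

Request:
play_rows(
  targets=[
    {"delta_pos": [0, 0, -0.001], "delta_rot": [0, 0, 0], "claw": 58},
    {"delta_pos": [0, 0, -0.001], "delta_rot": [0, 0, 0], "claw": 65},
    {"delta_pos": [0, 0, 0], "delta_rot": [0, 0, 0], "claw": 72},
    {"delta_pos": [0, 0, 0], "delta_rot": [0, 0, 0], "claw": 75},
    {"delta_pos": [0, 0, 0.03], "delta_rot": [0, 0, 0], "claw": 75},
    {"delta_pos": [0, 0, 0.07], "delta_rot": [0, 0, 0], "claw": 75},
    {"delta_pos": [0, 0, 0.11], "delta_rot": [0, 0, 0], "claw": 75},
    {"delta_pos": [0, 0, 0.13], "delta_rot": [0, 0, 0], "claw": 75},
  ],
)

```text
time: 7.42
eef_pos: [0.5783, 0.2288, 0.2248]
tcp_rot: [-0.005, 0.703, 0.006, 0.711]
contact_force: [1.1, -0.6, 0.6]
opening: 0.877
```

Request:
play_rows(
  targets=[
    {"delta_pos": [0.006, -0.035, 0.02], "delta_rot": [0, 0, -0.035], "claw": 75},
    {"delta_pos": [0.012, -0.07, 0.02], "delta_rot": [0, 0, -0.07], "claw": 75},
    {"delta_pos": [0.018, -0.105, 0.02], "delta_rot": [0, 0, -0.105], "claw": 75},
    {"delta_pos": [0.024, -0.14, 0.02], "delta_rot": [0, 0, -0.14], "claw": 75},
    {"delta_pos": [0.03, -0.175, 0.02], "delta_rot": [0, 0, -0.175], "claw": 75},
    {"delta_pos": [0.036, -0.21, 0.02], "delta_rot": [0, 0, -0.21], "claw": 75},
    {"delta_pos": [0.042, -0.245, 0.02], "delta_rot": [0, 0, -0.245], "claw": 75},
    {"delta_pos": [0.048, -0.28, 0.02], "delta_rot": [0, 0, -0.28], "claw": 75},
    {"delta_pos": [0.054, -0.315, 0.02], "delta_rot": [0, 0, -0.315], "claw": 75},
    {"delta_pos": [0.06, -0.35, 0.02], "delta_rot": [0, 0, -0.35], "claw": 75},
    {"delta_pos": [0.066, -0.385, 0.02], "delta_rot": [0, 0, -0.385], "claw": 75},
    {"delta_pos": [0.07, -0.42, 0.02], "delta_rot": [0, 0, -0.42], "claw": 75},
    {"delta_pos": [0.072, -0.445, 0.01], "delta_rot": [0, 0, -0.455], "claw": 75},
    {"delta_pos": [0.072, -0.445, 0], "delta_rot": [0, 0, -0.49], "claw": 75},
    {"delta_pos": [0.072, -0.445, -0.03], "delta_rot": [0, 0, -0.525], "claw": 75},
    {"delta_pos": [0.072, -0.445, -0.06], "delta_rot": [0, 0, -0.538], "claw": 75},
    {"delta_pos": [0.072, -0.445, -0.09], "delta_rot": [0, 0, -0.538], "claw": 75},
    {"delta_pos": [0.072, -0.445, -0.11], "delta_rot": [0, 0, -0.538], "claw": 75},
    {"delta_pos": [0.072, -0.445, -0.125], "delta_rot": [0, 0, -0.538], "claw": 75},
    {"delta_pos": [0.072, -0.445, -0.125], "delta_rot": [0, 0, -0.538], "claw": 75},
  ],
)

```text
time: 9.08
eef_pos: [0.648, -0.2152, 0.0952]
tcp_rot: [-0.522, -0.473, 0.529, -0.474]
contact_force: [-0.3, 0.7, -1.2]
opening: 0.876
```

```bash
python3 m3.py blue2 320 500 180 360 170 290 110 230
cat > m4.py <<'E'
from h import *
t=cv2.imread("pics/t_blue2.png"); h,b,y=masks(t)
P,r=rect("top",box(b,170,290,100,260),.092); print("blue",fit(P,r))
E
python3 m4.py
```

```text
9.1833 [ 0.6505 -0.2163  0.1001] yaw -0.1034 x [ 4.000e-04 -1.150e-02 -9.999e-01] [ 1.  -0.4 -0.2] 0.879156907508975
blue (array([0.57390096, 0.22826315]), np.float32(0.016813004), [np.float64(0.12755826213373767), np.float64(0.056574605856613364)])
```

View pics/c_blue2.png

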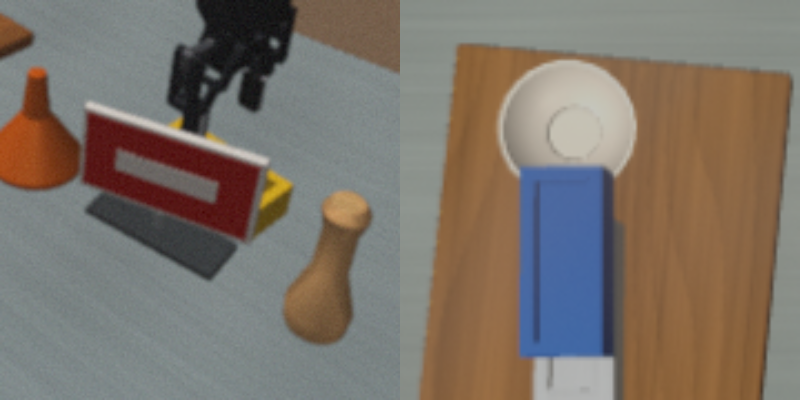

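Request:
play_rows(
  targets=[
    {"delta_pos": [-0.001, 0, -0.03], "delta_rot": [0.0037, 0, 0], "claw": 75},
    {"delta_pos": [-0.001, 0, -0.05], "delta_rot": [0.0037, 0, 0], "claw": 75},
    {"delta_pos": [-0.001, 0, -0.062], "delta_rot": [0.0037, 0, 0], "claw": 75},
    {"delta_pos": [-0.001, 0, -0.069], "delta_rot": [0.0037, 0, 0], "claw": 75},
    {"delta_pos": [-0.001, 0, -0.069], "delta_rot": [0.0037, 0, 0], "claw": 75},
  ],
)

```text
time: 9.6
eef_pos: [0.6494, -0.2162, 0.0307]
tcp_rot: [0.525, 0.474, -0.525, 0.473]
contact_force: [-0.7, 1.0, -0.4]
opening: 0.877
```

Request:
play_rows(
  targets=[
    {"delta_pos": [0, 0, 0], "delta_rot": [0, 0, 0], "claw": 60},
    {"delta_pos": [0, 0, 0], "delta_rot": [0, 0, 0], "claw": 50},
    {"delta_pos": [0, 0, 0], "delta_rot": [0, 0, 0], "claw": 48},
    {"delta_pos": [0, 0, 0], "delta_rot": [0, 0, 0], "claw": 45},
    {"delta_pos": [0, 0, 0], "delta_rot": [0, 0, 0], "claw": 45},
    {"delta_pos": [0, 0, 0], "delta_rot": [0, 0, 0], "claw": 45},
  ],
  newtons=40,
)

```text
time: 10.1
eef_pos: [0.6507, -0.2168, 0.0328]
tcp_rot: [0.526, 0.473, -0.525, 0.474]
contact_force: [0.8, 0.2, 5.9]
opening: 0.65
```

```bash
python3 m3.py y0 320 500 180 360 170 290 110 230
```

```text
10.2 [ 0.6508 -0.2168  0.0328] yaw -0.1032 x [ 0.0028 -0.0011 -1.    ] [ 0.6 -0.4  5.7] 0.6483227385609702
```

Request:
play_rows(
  targets=[
    {"delta_pos": [0, 0, 0.02], "delta_rot": [0, 0, 0], "claw": 45},
    {"delta_pos": [0, 0, 0.05], "delta_rot": [0, 0, 0], "claw": 45},
    {"delta_pos": [0, 0, 0.09], "delta_rot": [0, 0, 0], "claw": 45},
    {"delta_pos": [0, 0, 0.13], "delta_rot": [0, 0, 0], "claw": 45},
    {"delta_pos": [0, 0, 0.17], "delta_rot": [0, 0, 0.02], "claw": 45},
    {"delta_pos": [-0.008, 0.03, 0.2], "delta_rot": [0, 0, 0.05], "claw": 45},
    {"delta_pos": [-0.016, 0.065, 0.21], "delta_rot": [0, 0, 0.085], "claw": 45},
    {"delta_pos": [-0.024, 0.1, 0.21], "delta_rot": [0, 0, 0.12], "claw": 45},
    {"delta_pos": [-0.032, 0.135, 0.21], "delta_rot": [0, 0, 0.155], "claw": 45},
    {"delta_pos": [-0.04, 0.17, 0.21], "delta_rot": [0, 0, 0.19], "claw": 45},
    {"delta_pos": [-0.048, 0.205, 0.21], "delta_rot": [0, 0, 0.225], "claw": 45},
    {"delta_pos": [-0.056, 0.24, 0.21], "delta_rot": [0, 0, 0.26], "claw": 45},
    {"delta_pos": [-0.064, 0.275, 0.21], "delta_rot": [0, 0, 0.295], "claw": 45},
    {"delta_pos": [-0.072, 0.31, 0.21], "delta_rot": [0, 0, 0.33], "claw": 45},
    {"delta_pos": [-0.08, 0.345, 0.21], "delta_rot": [0, 0, 0.365], "claw": 45},
    {"delta_pos": [-0.088, 0.38, 0.21], "delta_rot": [0, 0, 0.4], "claw": 45},
    {"delta_pos": [-0.096, 0.41, 0.21], "delta_rot": [0, 0, 0.435], "claw": 45},
    {"delta_pos": [-0.102, 0.432, 0.21], "delta_rot": [0, 0, 0.47], "claw": 45},
    {"delta_pos": [-0.106, 0.445, 0.21], "delta_rot": [0, 0, 0.505], "claw": 45},
    {"delta_pos": [-0.106, 0.445, 0.21], "delta_rot": [0, 0, 0.538], "claw": 45},
  ],
)

```text
time: 11.87
eef_pos: [0.5425, 0.2309, 0.2411]
tcp_rot: [-0.008, 0.708, 0.01, 0.706]
contact_force: [-0.6, -1.4, -2.2]
opening: 0.644
```

```bash
python3 m3.py y1 150 350 50 250 170 290 110 230
```

```text
11.9667 [0.5435 0.2288 0.2412] yaw 1.5885 x [-0.002   0.0021 -1.    ] [ 0.8  0.3 -2.7] 0.6433713594988791
```

Request:
play_rows(
  targets=[
    {"delta_pos": [0.001, 0, -0.03], "delta_rot": [0, 0, 0], "claw": 45},
    {"delta_pos": [0.001, 0, -0.06], "delta_rot": [0, 0, 0], "claw": 45},
    {"delta_pos": [0.001, 0, -0.085], "delta_rot": [0, 0, 0], "claw": 45},
    {"delta_pos": [0.001, 0, -0.1], "delta_rot": [0, 0, 0], "claw": 45},
    {"delta_pos": [0.001, 0, -0.107], "delta_rot": [0, 0, 0], "claw": 45},
    {"delta_pos": [0.001, 0, -0.111], "delta_rot": [0, 0, 0], "claw": 45},
    {"delta_pos": [0.001, 0, -0.112], "delta_rot": [0, 0, 0], "claw": 45},
    {"delta_pos": [0.001, 0, -0.113], "delta_rot": [0, 0, 0], "claw": 45},
    {"delta_pos": [0.001, 0, -0.114], "delta_rot": [0, 0, 0], "claw": 45},
  ],
)

```text
time: 12.72
eef_pos: [0.5456, 0.229, 0.1288]
tcp_rot: [-0.005, 0.707, 0.007, 0.707]
contact_force: [-0.3, 0.0, -1.7]
opening: 0.645
```

Request:
play_rows(
  targets=[
    {"delta_pos": [0, 0, -0.001], "delta_rot": [0, 0, 0], "claw": 45},
    {"delta_pos": [0, 0, -0.0015], "delta_rot": [0, 0, 0], "claw": 45},
  ],
)

```text
time: 12.88
eef_pos: [0.5464, 0.2291, 0.1286]
tcp_rot: [-0.005, 0.706, 0.007, 0.708]
contact_force: [-0.1, 1.3, -2.7]
opening: 0.643
```

Request:
play_rows(
  targets=[
    {"delta_pos": [-0.001, 0, -0.001], "delta_rot": [0, 0, 0], "claw": 45},
    {"delta_pos": [-0.001, 0, -0.002], "delta_rot": [0, 0, 0], "claw": 45},
    {"delta_pos": [-0.001, 0, -0.002], "delta_rot": [0, 0, 0], "claw": 45},
  ],
)

```text
time: 13.13
eef_pos: [0.5454, 0.2292, 0.1267]
tcp_rot: [-0.005, 0.706, 0.007, 0.708]
contact_force: [-0.0, 0.2, -3.3]
opening: 0.651
```

Request:
play_rows(
  targets=[
    {"delta_pos": [0, 0, -0.001], "delta_rot": [0, 0, 0], "claw": 45},
    {"delta_pos": [0, 0, -0.001], "delta_rot": [0, 0, 0], "claw": 45},
  ],
)

```text
time: 13.3
eef_pos: [0.5452, 0.2292, 0.1254]
tcp_rot: [-0.005, 0.706, 0.007, 0.708]
contact_force: [-0.1, 0.0, -2.7]
opening: 0.648
```

Request:
play_rows(
  targets=[
    {"delta_pos": [0, 0, -0.001], "delta_rot": [0, 0, 0], "claw": 45},
    {"delta_pos": [0, 0, -0.001], "delta_rot": [0, 0, 0], "claw": 45},
  ],
)

```text
time: 13.47
eef_pos: [0.5454, 0.2292, 0.1248]
tcp_rot: [-0.005, 0.706, 0.007, 0.708]
contact_force: [-0.7, 0.3, -0.8]
opening: 0.647
```

Request:
play_rows(
  targets=[
    {"delta_pos": [0, 0, -0.001], "delta_rot": [0, 0, 0], "claw": 45},
    {"delta_pos": [0, 0, -0.001], "delta_rot": [0, 0, 0], "claw": 45},
  ],
)

```text
time: 13.63
eef_pos: [0.5455, 0.2292, 0.1248]
tcp_rot: [-0.005, 0.706, 0.007, 0.708]
contact_force: [-3.0, -0.9, 4.6]
opening: 0.646
```

Request:
play_rows(
  targets=[
    {"delta_pos": [0, 0, 0], "delta_rot": [0, 0, 0], "claw": 58},
    {"delta_pos": [0, 0, 0], "delta_rot": [0, 0, 0], "claw": 65},
    {"delta_pos": [0, 0, 0], "delta_rot": [0, 0, 0], "claw": 72},
    {"delta_pos": [0, 0, 0], "delta_rot": [0, 0, 0], "claw": 75},
    {"delta_pos": [0, 0, 0.03], "delta_rot": [0, 0, 0], "claw": 75},
    {"delta_pos": [0, 0, 0.07], "delta_rot": [0, 0, 0], "claw": 75},
    {"delta_pos": [0, 0, 0.11], "delta_rot": [0, 0, 0], "claw": 75},
    {"delta_pos": [0, 0, 0.13], "delta_rot": [0, 0, 0], "claw": 75},
  ],
)

```text
time: 14.3
eef_pos: [0.5473, 0.2297, 0.2605]
tcp_rot: [-0.004, 0.703, 0.008, 0.711]
contact_force: [1.3, 0.2, 0.7]
opening: 0.884
```

Request:
play_rows(
  targets=[
    {"delta_pos": [0.002, -0.035, 0], "delta_rot": [0, 0, -0.035], "claw": 45},
    {"delta_pos": [0.004, -0.07, 0], "delta_rot": [0, 0, -0.07], "claw": 45},
    {"delta_pos": [0.006, -0.105, 0], "delta_rot": [0, 0, -0.105], "claw": 45},
    {"delta_pos": [0.008, -0.14, 0], "delta_rot": [0, 0, -0.14], "claw": 45},
    {"delta_pos": [0.01, -0.175, 0], "delta_rot": [0, 0, -0.175], "claw": 45},
    {"delta_pos": [0.012, -0.21, 0], "delta_rot": [0, 0, -0.21], "claw": 45},
    {"delta_pos": [0.014, -0.245, 0], "delta_rot": [0, 0, -0.245], "claw": 45},
    {"delta_pos": [0.016, -0.28, 0], "delta_rot": [0, 0, -0.28], "claw": 45},
    {"delta_pos": [0.018, -0.315, 0], "delta_rot": [0, 0, -0.315], "claw": 45},
    {"delta_pos": [0.019, -0.35, 0], "delta_rot": [0, 0, -0.35], "claw": 45},
    {"delta_pos": [0.02, -0.385, 0], "delta_rot": [0, 0, -0.385], "claw": 45},
    {"delta_pos": [0.021, -0.415, 0], "delta_rot": [0, 0, -0.42], "claw": 45},
    {"delta_pos": [0.021, -0.435, 0], "delta_rot": [0, 0, -0.44], "claw": 45},
    {"delta_pos": [0.021, -0.4415, 0], "delta_rot": [0, 0, -0.4536], "claw": 45},
    {"delta_pos": [0.021, -0.4415, -0.03], "delta_rot": [0, 0, -0.4536], "claw": 45},
    {"delta_pos": [0.021, -0.4415, -0.06], "delta_rot": [0, 0, -0.4536], "claw": 45},
    {"delta_pos": [0.021, -0.4415, -0.08], "delta_rot": [0, 0, -0.4536], "claw": 45},
    {"delta_pos": [0.021, -0.4415, -0.08], "delta_rot": [0, 0, -0.4536], "claw": 45},
    {"delta_pos": [0.021, -0.4415, -0.08], "delta_rot": [0, 0, -0.4536], "claw": 45},
  ],
)

```text
time: 15.88
eef_pos: [0.5676, -0.2115, 0.1792]
tcp_rot: [0.456, 0.536, -0.459, 0.542]
contact_force: [-0.2, -0.4, 1.1]
opening: 0.529
```

```bash
python3 m3.py sg 320 500 180 360 170 290 110 230
python3 - <<'E'
from h import *
t=cv2.imread("pics/t_sg.png"); h,b,y=masks(t)
P,r=rect("top",box(y,170,290,100,260),.128); print("yellow",fit(P,r))
P,r=rect("top",box(b,170,290,100,180),.092); print("blue far x",np.percentile(P[:,0],99))
print(ctrl.get_state()["qpos"].round(3))
E
```

```text
15.9833 [ 0.5693 -0.2123  0.1824] yaw 0.1629 x [ 0.009  -0.0115 -0.9999] [ 0.7 -0.   1.5] 0.5251115479355885
yellow (array([0.54733955, 0.23073194]), np.float32(0.01717159), [np.float64(0.13281021327929965), np.float64(0.0631355625821658)])
blue far x 0.6361194519930614
[-0.522  0.204  1.817 -0.006  1.107 -0.682]
```

View pics/c_sg.png

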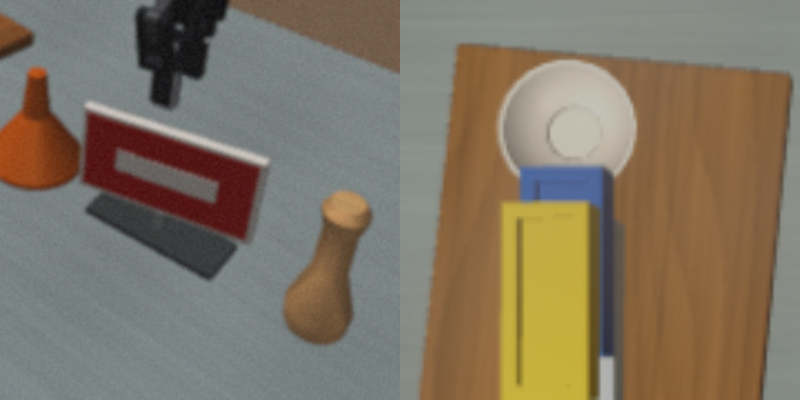

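Request:
play_rows(
  targets=[
    {"delta_pos": [-0.001, 0, 0], "delta_rot": [0.0037, 0.0029, 0], "claw": 45},
    {"delta_pos": [-0.001, 0, -0.025], "delta_rot": [0.0037, 0.0029, 0], "claw": 45},
    {"delta_pos": [-0.001, 0, -0.05], "delta_rot": [0.0037, 0.0029, 0], "claw": 45},
    {"delta_pos": [-0.001, 0, -0.065], "delta_rot": [0.0037, 0.0029, 0], "claw": 45},
    {"delta_pos": [-0.001, 0, -0.073], "delta_rot": [0.0037, 0.0029, 0], "claw": 45},
    {"delta_pos": [-0.001, 0, -0.073], "delta_rot": [0.0037, 0.0029, 0], "claw": 45},
    {"delta_pos": [-0.001, 0, -0.073], "delta_rot": [0.0037, 0.0029, 0], "claw": 45},
  ],
)

```text
time: 16.57
eef_pos: [0.5691, -0.2127, 0.1107]
tcp_rot: [0.458, 0.538, -0.457, 0.54]
contact_force: [-0.0, 0.4, -0.7]
opening: 0.527
```

Request:
play_rows(
  targets=[
    {"delta_pos": [0, 0, 0], "delta_rot": [0, 0, 0], "claw": 30},
    {"delta_pos": [0, 0, 0], "delta_rot": [0, 0, 0], "claw": 20},
    {"delta_pos": [0, 0, 0], "delta_rot": [0, 0, 0], "claw": 12},
    {"delta_pos": [0, 0, 0], "delta_rot": [0, 0, 0], "claw": 7},
    {"delta_pos": [0, 0, 0], "delta_rot": [0, 0, 0], "claw": 6},
    {"delta_pos": [0, 0, 0], "delta_rot": [0, 0, 0], "claw": 6},
    {"delta_pos": [0, 0, 0], "delta_rot": [0, 0, 0], "claw": 6},
  ],
  newtons=30,
)

```text
time: 17.15
eef_pos: [0.5691, -0.2133, 0.1125]
tcp_rot: [0.457, 0.538, -0.458, 0.54]
contact_force: [-4.1, -0.4, 5.0]
opening: 0.111
```

```bash
python3 m3.py sg2 320 500 180 360 320 460 130 270; python3 -c "
from h import *
s=ctrl.get_state();print(s['wrist_torque'].round(2),s['qpos'].round(3))"
```

```text
17.25 [ 0.5691 -0.2133  0.1125] yaw 0.1636 x [ 0.0012 -0.0021 -1.    ] [-3.9 -0.8  6.5] 0.10766345208840979
[-0.11  0.75  0.06] [-5.250e-01  2.950e-01  1.848e+00 -1.000e-03  9.960e-01 -6.880e-01]
```

Request:
play_rows(
  targets=[
    {"delta_pos": [-0.001, 0, -0.001], "delta_rot": [0, 0, -0.02], "claw": 6},
    {"delta_pos": [-0.001, 0, -0.001], "delta_rot": [0, 0, -0.05], "claw": 6},
    {"delta_pos": [-0.001, 0, -0.001], "delta_rot": [0, 0, -0.08], "claw": 6},
    {"delta_pos": [-0.001, 0, -0.001], "delta_rot": [0, 0, -0.11], "claw": 6},
    {"delta_pos": [-0.001, 0, -0.001], "delta_rot": [0, 0, -0.14], "claw": 6},
    {"delta_pos": [-0.001, 0, -0.001], "delta_rot": [0, 0, -0.17], "claw": 6},
    {"delta_pos": [-0.001, 0, -0.001], "delta_rot": [0, 0, -0.2], "claw": 6},
    {"delta_pos": [-0.001, 0, -0.001], "delta_rot": [0, 0, -0.23], "claw": 6},
    {"delta_pos": [-0.001, 0, -0.001], "delta_rot": [0, 0, -0.25], "claw": 6},
    {"delta_pos": [-0.001, 0, -0.001], "delta_rot": [0, 0, -0.25], "claw": 6},
  ],
)

```text
time: 18.08
eef_pos: [0.5687, -0.2133, 0.1125]
tcp_rot: [-0.629, -0.322, 0.629, -0.324]
contact_force: [-0.3, 0.7, 2.6]
opening: 0.111
```

```bash
python3 m3.py sg3 320 500 180 360 320 460 130 270
```

```text
18.1833 [ 0.5687 -0.2133  0.1125] yaw -0.6203 x [ 7.0e-04 -2.3e-03 -1.0e+00] [-0.   2.7  4. ] 0.10988831145895853
```

Forces are small and the yaw is tracking; I'll continue. Remaining turn: −0.620 → −3.072, or −0.780 π.

Request:
play_rows(
  targets=[
    {"delta_pos": [0, 0, 0], "delta_rot": [0, 0, -0.02], "claw": 6},
    {"delta_pos": [0, 0, 0], "delta_rot": [0, 0, -0.05], "claw": 6},
    {"delta_pos": [0, 0, 0], "delta_rot": [0, 0, -0.08], "claw": 6},
    {"delta_pos": [0, 0, 0], "delta_rot": [0, 0, -0.11], "claw": 6},
    {"delta_pos": [0, 0, 0], "delta_rot": [0, 0, -0.14], "claw": 6},
    {"delta_pos": [0, 0, 0], "delta_rot": [0, 0, -0.17], "claw": 6},
    {"delta_pos": [0, 0, 0], "delta_rot": [0, 0, -0.2], "claw": 6},
    {"delta_pos": [0, 0, 0], "delta_rot": [0, 0, -0.23], "claw": 6},
    {"delta_pos": [0, 0, 0], "delta_rot": [0, 0, -0.26], "claw": 6},
    {"delta_pos": [0, 0, 0], "delta_rot": [0, 0, -0.29], "claw": 6},
    {"delta_pos": [0, 0, 0], "delta_rot": [0, 0, -0.32], "claw": 6},
    {"delta_pos": [0, 0, 0], "delta_rot": [0, 0, -0.35], "claw": 6},
    {"delta_pos": [0, 0, 0], "delta_rot": [0, 0, -0.38], "claw": 6},
    {"delta_pos": [0, 0, 0], "delta_rot": [0, 0, -0.39], "claw": 6},
    {"delta_pos": [0, 0, 0], "delta_rot": [0, 0, -0.39], "claw": 6},
  ],
)

```text
time: 19.43
eef_pos: [0.5685, -0.2128, 0.1125]
tcp_rot: [-0.7, 0.097, 0.701, 0.096]
contact_force: [-2.1, 3.0, 2.5]
opening: 0.11
```

Request:
play_rows(
  targets=[
    {"delta_pos": [0, 0, 0], "delta_rot": [0, 0, -0.02], "claw": 6},
    {"delta_pos": [0, 0, 0], "delta_rot": [0, 0, -0.05], "claw": 6},
    {"delta_pos": [0, 0, 0], "delta_rot": [0, 0, -0.08], "claw": 6},
    {"delta_pos": [0, 0, 0], "delta_rot": [0, 0, -0.11], "claw": 6},
    {"delta_pos": [0, 0, 0], "delta_rot": [0, 0, -0.14], "claw": 6},
    {"delta_pos": [0, 0, 0], "delta_rot": [0, 0, -0.17], "claw": 6},
    {"delta_pos": [0, 0, 0], "delta_rot": [0, 0, -0.2], "claw": 6},
    {"delta_pos": [0, 0, 0], "delta_rot": [0, 0, -0.23], "claw": 6},
    {"delta_pos": [0, 0, 0], "delta_rot": [0, 0, -0.26], "claw": 6},
    {"delta_pos": [0, 0, 0], "delta_rot": [0, 0, -0.29], "claw": 6},
    {"delta_pos": [0, 0, 0], "delta_rot": [0, 0, -0.32], "claw": 6},
    {"delta_pos": [0, 0, 0], "delta_rot": [0, 0, -0.35], "claw": 6},
    {"delta_pos": [0, 0, 0], "delta_rot": [0, 0, -0.38], "claw": 6},
    {"delta_pos": [0, 0, 0], "delta_rot": [0, 0, -0.39], "claw": 6},
    {"delta_pos": [0, 0, 0], "delta_rot": [0, 0, -0.39], "claw": 6},
    {"delta_pos": [0, 0, 0], "delta_rot": [0, 0, -0.39], "claw": 6},
  ],
)

```text
time: 20.77
eef_pos: [0.5689, -0.2124, 0.1125]
tcp_rot: [-0.517, 0.481, 0.519, 0.482]
contact_force: [1.4, 2.5, 1.4]
opening: 0.114
```

```bash
python3 m3.py sg4 320 500 180 360 320 460 130 270;  python3 -c "
from h import *
s=ctrl.get_state();print(s['wrist_torque'].round(2),s['qpos'].round(3))"
```

```text
20.8667 [ 0.5689 -0.2124  0.1125] yaw -3.069 x [ 2.0e-04  2.7e-03 -1.0e+00] [0.8 2.4 1. ] 0.11135275829382536
[ 0.51 -0.34 -0.  ] [-0.525  0.295  1.848  0.003  1.     2.542]
```

Half turn reached at −3.069. Release, go straight up, and move aside.

Request:
play_rows(
  targets=[
    {"delta_pos": [0, 0, 0], "delta_rot": [0, 0, 0], "claw": 20},
    {"delta_pos": [0, 0, 0], "delta_rot": [0, 0, 0], "claw": 35},
    {"delta_pos": [0, 0, 0], "delta_rot": [0, 0, 0], "claw": 45},
    {"delta_pos": [0, 0, 0.005], "delta_rot": [0, 0, 0], "claw": 45},
    {"delta_pos": [0, 0, 0.03], "delta_rot": [0, 0, 0], "claw": 45},
    {"delta_pos": [0, 0, 0.06], "delta_rot": [0, 0, 0], "claw": 45},
    {"delta_pos": [0, 0, 0.1], "delta_rot": [0, 0, 0], "claw": 45},
    {"delta_pos": [0, 0, 0.14], "delta_rot": [0, 0, 0], "claw": 45},
    {"delta_pos": [-0.03, -0.03, 0.16], "delta_rot": [0, 0, 0], "claw": 45},
    {"delta_pos": [-0.06, -0.06, 0.16], "delta_rot": [0, 0, 0], "claw": 45},
    {"delta_pos": [-0.09, -0.09, 0.16], "delta_rot": [0, 0, 0], "claw": 45},
    {"delta_pos": [-0.12, -0.12, 0.16], "delta_rot": [0, 0, 0], "claw": 45},
    {"delta_pos": [-0.13, -0.15, 0.16], "delta_rot": [0, 0, 0], "claw": 45},
    {"delta_pos": [-0.13, -0.17, 0.16], "delta_rot": [0, 0, 0], "claw": 45},
    {"delta_pos": [-0.13, -0.17, 0.16], "delta_rot": [0, 0, 0], "claw": 45},
  ],
)

```text
time: 22.12
eef_pos: [0.4372, -0.3864, 0.2732]
tcp_rot: [0.517, -0.483, -0.517, -0.483]
contact_force: [0.4, 0.8, 0.4]
opening: 0.527
```

```bash
python3 m3.py end 150 350 100 300 320 500 110 290
python3 - <<'E'
from h import *
a=cv2.imread("pics/t_end.png"); h,b,y=masks(a)
m=box(cv2.inRange(h,(0,0,150),(180,60,255)),365,460,178,208); P,r=rect("top",m,.115); print("strip",fit(P,r,.16,.01,False))
P,r=rect("top",box(y,170,290,100,260),.128); print("yellow",fit(P,r))
b2=box(b,170,290,100,180); P,r=rect("top",b2,.092); print("blue far x",np.percentile(P[:,0],99))
d=cv2.absdiff(a,cv2.imread("pics/top0.png")).max(2)
for n,(u,v,w) in dict(grinder=(215,262,25),dish=(220,140,20),funnel=(344,195,22),pestle=(472,191,20)).items(): print(n,"diff>40 px",int((d[v-w:v+w,u-w:u+w]>40).sum()))
s=cv2.imread("pics/s_end.png"); cv2.imwrite("pics/fin.png",np.vstack([s[120:350,140:520],a[100:300,150:530]]))
E
```

```text
22.2167 [ 0.4384 -0.383   0.2727] yaw -3.0707 x [ 1.e-04  3.e-03 -1.e+00] [0.6 0.2 0.4] 0.5212241540935553
strip (array([ 0.56893382, -0.21178144]), np.float32(1.6477408), [np.float64(0.15966726386491156), np.float64(0.011165347230324585)])
yellow (array([0.54734023, 0.23073272]), np.float32(0.0171627), [np.float64(0.13281211665968562), np.float64(0.06313590055741905)])
blue far x 0.6361645380674217
grinder diff>40 px 0
dish diff>40 px 0
funnel diff>40 px 0
pestle diff>40 px 0
```

View pics/fin.png

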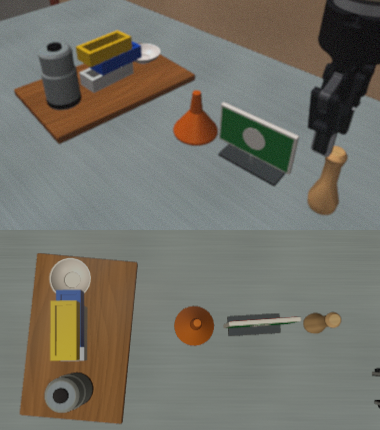

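```bash
python3 -c "
from plant import ctrl
print(ctrl.sign_off())"
```

```text
the job is handed in; nothing more can be done
None
```

The job is done and handed in at about 22 s on the robot's clock. I stacked the blue tray on the steel one, shifted towards the dish, then set the yellow tray on the blue. I then pinched the sign at its top edge, turned it half a turn clockwise seen from above, and let go.

Last checks from the camera images; no verdict was reported at hand-in:

| Item | Measured | Allowed |
|---|---|---|
| Blue shift lengthwise | about 27–29 mm | 20–42 mm |
| Blue off sideways | under 1 mm (before the yellow was set on) | 8 mm |
| Yellow off lengthwise / sideways | about 3 mm / 2 mm | 12 mm / 8 mm |
| Tray angle to the steel tray | under 0.01 rad | 0.14 rad |
| Sign from square with its foot | about 0.005 rad, green face now towards the robot | 0.2 rad |

- **Bystanders:** the grinder, dish, funnel and pestle showed no change against the first top picture.
- **Steel tray:** I did not measure it again at the end. The stack looked in place, and contact was a few newtons when the trays were set down.
- **Robot:** the gripper stands clear of everything.
- **Disagreement:** my automatic fit of the sign's foot failed because the sign covers part of it. I used corner points read by hand instead, and their centre agreed with the sign strip to under 1 mm.

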